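# Zero the load counter and hold up the full tin of shot

### The arm

A 6-joint arm with a two-finger parallel gripper is mounted at the origin on the work surface. World frame = base frame: x ahead of the robot, y to its left, z up, the work surface at z = 0. Lengths are in mm, angles in rad, forces in N, time in s.
With the tool pointing down it reaches from about 325 to 925 mm from the base axis. Payload 3.1 kg.
Tool frame: the origin (TCP) lies at the very end of the fingers, on their centre line; the grasp point (between the pads) lies 19 mm behind it (grip_point_offset is the distance from the TCP to the grasp point, in mm); z points along the fingers, y is the line along which they close (so a half turn about z gives the same grasp; the last joint's range is limited). The gripper opens to 85 mm and grips with 20 to 120 N. Pads are 22 mm wide; open, the fingers measure 114 mm over their backs; the gripper's body (76 mm by 85 mm) begins 54 mm behind the grasp point. The pads swing forward as they close: fully open they stand 13 mm farther back than shut.
Start: joints at [-1.33, 0.217, 1.613, -0, 1.311, -0.112], TCP at [215.976, -586.51, 231.3] pointing down, gripper open.
Joint ranges: [-2.75, 2.75], [-0.78, 2.1], [0.31, 2.55], [-1.13, 4.27], [0.13, 2.63], [-2.58, 2.58]. Speed limits (rad/s): [2.79, 2.79, 3.14, 3.14, 3.14, 3.14].

### API

Orientations are given as a unit quaternion [w, x, y, z].
In Python, from plant import get_obs, get_image, camera_model, hand_in, look_for, grip_point_offset gives the robot as it stands.
- The arm moves only by the shell command python3 -m crank 'ROWS' [OPENING]. ROWS is JSON, a list of rows, each a list of 4 numbers: the shift along the tool's x, y, z in m, then the turn about the tool's z in rad. A call has 1 to 10 rows; each row shifts and turns the commanded pose from where the row before left it, along the tool's axes as they then stand; what a row does not reach is not made up. A row lasts 1/10 s, in which the tool goes at most 50 mm and 8.59 degrees, less where a joint would pass 70% of its speed; a pose out of reach is approached as far as the arm can. A call is refused whole if a number of a shift passes 0.05 or a number of a turn 0.15, either way. A call with a gripper value outside its range is refused whole. OPENING is the opening, from 0 (shut) to 1 (fully open), set as the call begins (- or left out, the last holds). The fingers move at their own pace and stop on an object; the grip force is fixed at half the most. Time passes only in rows, so rows that do not move let the fingers close. It gives the time, the measured TCP pose, the force, the opening and the grip force at its end, in the units of the state.
- get_obs(): the state, without advancing time (a new reading comes with each control period).
- get_image(name): name is "side" or "top"; returns the picture (480x640x3 uint8, red, green, blue); there is no depth.
- camera_model(name): a dict with "mtx" (3x3 intrinsics, pixels), "dist" ([k1, k2, p1, p2, k3] as OpenCV has them; the pictures are not rectified), "cam_to_world" (4x4, takes a point from camera to world coordinates). Camera axes: x right, y up, looking along -z (the intrinsics and any distortion apply to the point x, -y, -z); pixel columns grow to the right and rows downward; lengths in mm; the calibration is good to about 2 mm. A picture is of the moment at which its call begins. camera_model takes no time and is no camera call.
- hand_in(): hands the job in; it is judged then, once.
Trained networks look in the newest picture that a camera, given by its name, has taken for a name from the list of things; names that differ only in an ending like _2 or _b are one class to them, and where a whole thing is asked for, a point or a joint stands for the part that bears it (a point fixed in the world has none). Each returns a list of dicts, best first, with "conf" (0 to 1); they miss things now and then, are a little off and sometimes report something else, mostly with a low value. They report only what shows in the picture. A call takes as long as a camera call. They do not tell look-alikes from the thing itself.
- look_for(camera, name): "bbox" ([left, top, right, bottom] in pixels, round what is visible of it).
The state is a dict: "clock": time; "joints": joint angles; "joint_vel": joint speeds; "joint_efforts": joint torques, N m; "position": TCP position; "tool_rot": TCP orientation; "ft_force": force on the tool from outside, world axes, zero at the start; "wrist_torque": the same for the moment, N m; "finger_gap": finger opening in mm; "gripper_force": force on a finger pad.
Only numpy, scipy, OpenCV 4.12 (cv2) and the standard library are available. Lean on these libraries where they do the work, as an engineer would, in place of code of your own. Each camera call takes 0.05 s, during which the arm holds its last target. There are 200 camera calls.

### The job

Get the wagon-load dispenser ready for a fresh tin of steel shot: first turn its red counter knob fully back to the zero stop, then heft the three look-alike tins one after another (the one on the red pad, then the one on the yellow pad, then the one on the green pad), lifting each straight up off its pad to feel its weight. Set the two lighter tins back upright on the middle of their pads, and finish while still holding the heaviest one in the gripper, upright and still, with its underside at least 15 cm above the bench. Leave the models, the paint jar and the screwdriver alone and do not tip any tin over.

Things in the scene. Friction and masses are not known exactly. Their poses are not given: they have to be found in the camera images.
- counter_knob (a joint): angle in rad of the red counter-reset knob; 0 = at its zero stop (the red mark), grows to 1.6 as it is turned clockwise seen from above; starts between 0.6 and 1.3. Turning it counter-clockwise from above brings it back to 0; light friction (about 0.04 N m) keeps it where it is left
- counter_knob_grip (a point): middle of the red knob's grip bar, on its upright axis, 92 mm above the bench, the height to grip at; turns with the knob. The bar is 42 mm long along this point's x, 14 mm thick along y, and rises from the knob's disc (44 mm across, disc top 69 mm above the bench) to 99 mm above the bench; a white mark at the -x end of the bar points to the red mark at the zero stop
- dispenser: fixed dispenser on a base plate 260 x 130 x 14 mm; origin at the centre of its underside, x runs from the counter box (nearest the tins) to the hopper, roughly along world +y. Green counter box 100 x 110 mm, top 55 mm above the bench, centred 75 mm to -x, with the red knob in the middle of its top; yellow hopper 90 mm across centred 66 mm to +x, top at 205 mm, on a column at 115 mm to +x
- tin_a: closed steel tin, blue lid and label, yellow band, 80 mm tall, body 54 mm across, lid (top 11 mm) 51 mm across; all three look the same; origin at the centre of its underside, z up. One of the three is full of shot (0.5 to 0.7 kg), the other two partly used (0.17 to 0.33 kg). Grip it about 55 mm above the bench (lower, the lid meets the gripper)
- tin_b: closed steel tin, blue lid and label, yellow band, 80 mm tall, body 54 mm across, lid (top 11 mm) 51 mm across; all three look the same; origin at the centre of its underside, z up. One of the three is full of shot (0.5 to 0.7 kg), the other two partly used (0.17 to 0.33 kg). Grip it about 55 mm above the bench (lower, the lid meets the gripper)
- tin_c: closed steel tin, blue lid and label, yellow band, 80 mm tall, body 54 mm across, lid (top 11 mm) 51 mm across; all three look the same; origin at the centre of its underside, z up. One of the three is full of shot (0.5 to 0.7 kg), the other two partly used (0.17 to 0.33 kg). Grip it about 55 mm above the bench (lower, the lid meets the gripper)
- pad_red: round flat red pad fixed to the bench, 90 mm across, 3 mm thick, one tin stands at its centre (within 5 mm); origin at the centre of its underside on the bench
- pad_yellow: round flat yellow pad fixed to the bench, 90 mm across, 3 mm thick, one tin stands at its centre (within 5 mm); origin at the centre of its underside on the bench
- pad_green: round flat green pad fixed to the bench, 90 mm across, 3 mm thick, one tin stands at its centre (within 5 mm); origin at the centre of its underside on the bench
- wagon: loose bystander, to be left alone: grey open ore wagon, 120 x 36 x 40 mm, long along its x; origin at its underside
- cottage: loose bystander, to be left alone: model house, plaster walls and terracotta roof, 78 x 98 x 76 mm; origin at its underside
- tree: loose bystander, to be left alone: model tree, 96 mm tall, crown about 65 mm across; origin at its underside
- paint_jar: loose bystander, to be left alone: orange jar with white cap, 44 mm across, 55 mm tall; origin at its underside
- screwdriver: loose bystander, to be left alone: screwdriver 160 mm long, lying along its x, handle to -x; origin at its underside
Mind the look-alikes: they are no part of the job. What is shaped like the tin_c but purple is not meant. Leave any purple look-alike of the tin_a alone.

How it is judged:
By the outcome, as a careful person would: the job done as asked, in the order asked, and still so for the second after the job is handed in, while the arm keeps its last pose, push and grip.
It also fails if it takes over 72 s, if anything falls off the work surface, if the arm or the gripper's body presses on something with over 40 N, if the wrist force passes 120 N, or if a joint passes its speed limit or range.

## Working session

There is one attempt and no reset: what is moved stays moved. The work goes in short steps, Python scripts to look and compute and a shell command to move; the robot and the scene stay as the last step left them, time stands still between calls to the robot, and variables do not carry over. Pictures are saved under pics/ and viewed, at most 10 in all, crops included, and the job is handed in when it is done.

```bash
mkdir -p pics; cat > h.py <<'E'
import numpy as np, cv2
from plant import *
def ray(cam,u,v):
    m=camera_model(cam);K=np.array(m["mtx"]);d=np.array(m["dist"]);T=np.array(m["cam_to_world"])
    p=cv2.undistortPoints(np.array([[[u,v]]],float),K,d)[0,0]
    return T[:3,3],T[:3,:3]@np.array([p[0],-p[1],-1.])
def at(cam,u,v,z):
    o,r=ray(cam,u,v);return (o+r*(z-o[2])/r[2]).round(1)
def proj(cam,P):
    m=camera_model(cam);T=np.linalg.inv(np.array(m["cam_to_world"]))
    q=(T@np.c_[np.atleast_2d(P),np.ones(len(np.atleast_2d(P)))].T)[:3].T*[1,-1,-1]
    return cv2.projectPoints(q,np.zeros(3),np.zeros(3),np.array(m["mtx"]),np.array(m["dist"]))[0][:,0]
def snap(cam,name):
    im=get_image(cam);cv2.imwrite(f"pics/{name}.png",cv2.cvtColor(im,cv2.COLOR_RGB2BGR));return im
E
python3 - <<'E'
from h import *
for c in("top","side"):
    snap(c,c+"0");print(c,np.array(camera_model(c)["cam_to_world"])[:3,3].round())
    for n in("tin_a","counter_knob","pad_red","pad_yellow","pad_green"):
        print(n,[(np.round(d["bbox"]).tolist(),round(d["conf"],2)) for d in look_for(c,n)])
print(get_obs()["tool_rot"],grip_point_offset)
E
```

```text
top [ 440.   27. 1136.]
tin_a [([367.0, 257.0, 393.0, 280.0], 0.83), ([477.0, 269.0, 510.0, 293.0], 0.77), ([375.0, 209.0, 403.0, 231.0], 0.67), ([300.0, 206.0, 328.0, 232.0], 0.66), ([340.0, 167.0, 361.0, 195.0], 0.64), ([435.0, 240.0, 465.0, 267.0], 0.6)]
counter_knob [([205.0, 234.0, 228.0, 253.0], 0.82)]
pad_red [([298.0, 204.0, 332.0, 238.0], 0.57)]
pad_yellow [([432.0, 237.0, 468.0, 278.0], 0.6)]
pad_green [([372.0, 206.0, 406.0, 241.0], 0.71)]
side [ 515. -786.  922.]
tin_a [([338.0, 265.0, 363.0, 309.0], 0.92), ([334.0, 199.0, 359.0, 248.0], 0.71), ([305.0, 333.0, 335.0, 381.0], 0.7), ([280.0, 260.0, 308.0, 307.0], 0.67), ([269.0, 389.0, 305.0, 437.0], 0.66), ([380.0, 228.0, 404.0, 275.0], 0.58)]
counter_knob [([295.0, 139.0, 315.0, 160.0], 0.58)]
pad_red [([323.0, 223.0, 360.0, 250.0], 0.71)]
pad_yellow [([237.0, 322.0, 266.0, 388.0], 0.72), ([296.0, 355.0, 344.0, 392.0], 0.71)]
pad_green [([330.0, 285.0, 369.0, 320.0], 0.69)]
[3.72211970e-05 9.84486966e-01 1.75457724e-01 1.75666001e-05] 18.700000000000003
```

View pics/top0.png

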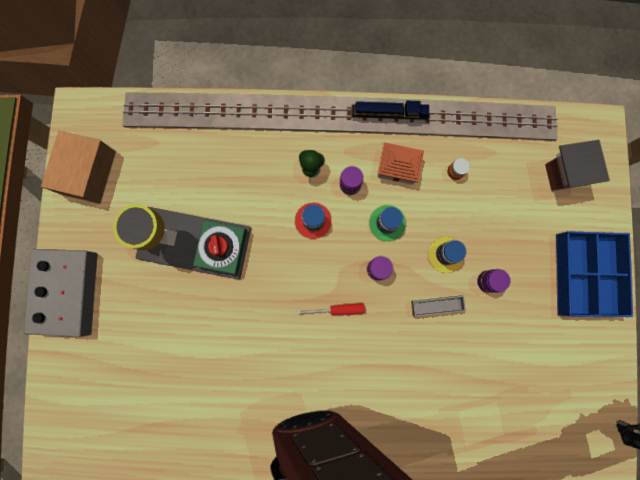

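View pics/side0.png

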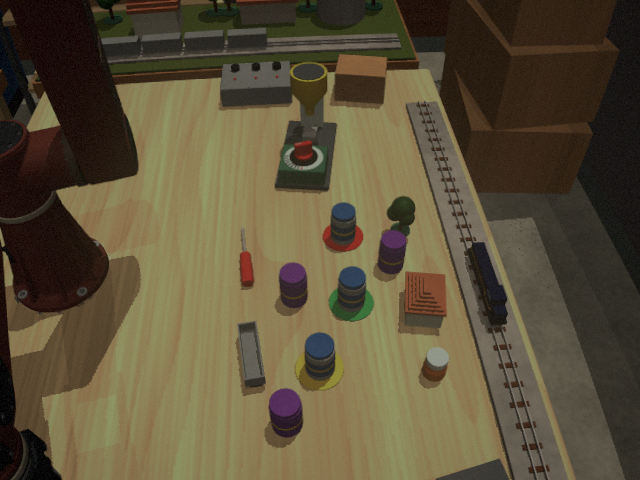

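The top view shows the tins on red (313,217), green (390,220) and yellow (453,252), with the knob at (218,246). Purple decoys stand at (351,180), (380,268) and (495,281). The side view shows the same layout.

```bash
python3 - <<'E'
from h import *
im=cv2.imread("pics/top0.png")
a=cv2.resize(im[205:290,180:265],None,fx=4.5,fy=4.5,interpolation=cv2.INTER_CUBIC)
b=cv2.resize(im[195:280,290:480],None,fx=4,fy=4,interpolation=cv2.INTER_CUBIC)
s=cv2.imread("pics/side0.png")[125:200,265:350]
s=cv2.resize(s,(382,382*75//85),interpolation=cv2.INTER_CUBIC)
c=np.zeros((600,800,3),np.uint8);c[:250,:]=0
c[:250,:559]=cv2.resize(b,(559,250));c[255:595,:340]=cv2.resize(a,(340,340));c[255:595,360:745]=cv2.resize(s,(385,340))
cv2.imwrite("pics/zoom.png",c)
hsv=cv2.cvtColor(im,cv2.COLOR_BGR2HSV)
def seg(lo,hi,box):
    x0,y0,x1,y1=box;m=cv2.inRange(hsv[y0:y1,x0:x1],lo,hi);n,l,st,ce=cv2.connectedComponentsWithStats(m)
    i=1+np.argmax(st[1:,4]);return (l==i).astype(np.uint8),st[i],ce[i]+[x0,y0]
for n,b,z,(lo,hi) in (("red",(290,195,340,245),3,((0,150,60),(8,255,255))),("green",(365,200,412,245),3,((50,120,40),(85,255,255))),("yellow",(425,230,472,278),3,((24,150,90),(32,255,255)))):
    m,st,c=seg(lo,hi,b); pts=np.argwhere(m)[:,::-1]+b[:2]
    (cx,cy),r=cv2.minEnclosingCircle(pts.astype(np.float32));print(n,"pad",(round(cx,1),round(cy,1),round(r,1)),at("top",cx,cy,3))
    m,st,c=seg((100,120,60),(118,255,255),b);print("  blue",st,c,at("top",*c,83))
# knob
m,st,c=seg((0,150,60),(8,255,255),(196,225,242,270));print("knob",st,c,at("top",*c,90))
p=np.argwhere(m)[:,::-1].astype(float)
E
```

```text
red pad (312.9, 220.4, 18.2) [614.5  59.2   3. ]
  blue [ 13  10  21  21 349] [312.99713467 215.37535817] [613.7  57.   83. ]
green pad (387.1, 222.8, 17.5) [ 614.4 -120.8    3. ]
  blue [ 16   8  21  21 351] [391.13390313 217.76068376] [ 613.7 -119.3   83. ]
yellow pad (445.8, 254.4, 18.1) [ 541.5 -264.4    3. ]
  blue [ 19  11  22  21 349] [454.4469914  251.06876791] [ 542.4 -263.5   83. ]
knob [ 12  10  20  21 303] [217.13531353 244.85478548] [539.8 268.   90. ]
```

View pics/zoom.png

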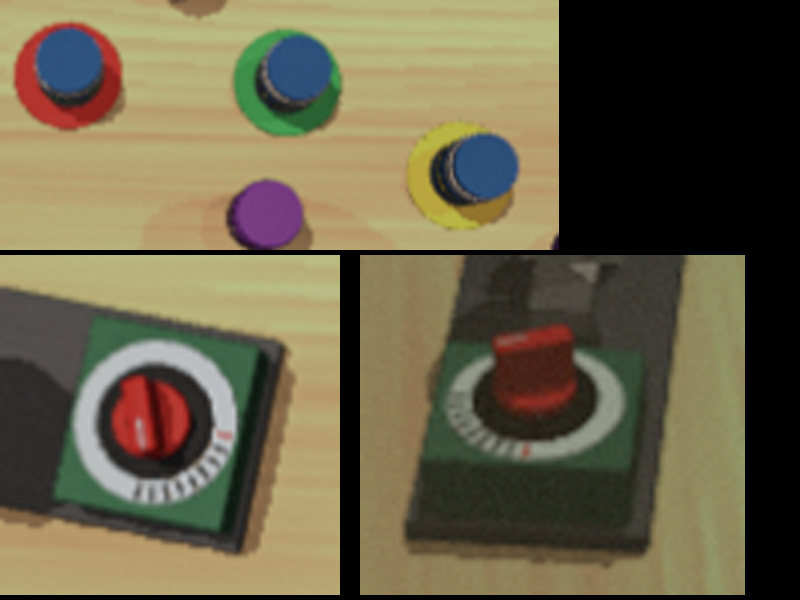

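The zoom shows the knob's bar running roughly image-vertical. The white mark is near (215,250), the red zero mark is at (236.5,250.5) and the dial centre is at about (218.7,246.7).

```bash
cat >> h.py <<'E'
def goal(x,y,z,psi=None):
    """remaining tool-frame shift (mm) and turn (rad) to TCP x,y,z with tool-x yaw psi (mod pi); turn applied after shifting"""
    o=get_obs();w,a,b,c=o["tool_rot"]
    from scipy.spatial.transform import Rotation as R
    M=R.from_quat([a,b,c,w]).as_matrix();p=np.arctan2(M[1,0],M[0,0])
    d=M.T@(np.array([x,y,z])-o["position"])
    t=0 if psi is None else -((psi-p+np.pi/2)%np.pi-np.pi/2)
    print("t",round(o["clock"],2),"pos",np.round(o["position"],1),"yaw",round(p,3),"q",np.round(o["joints"],2),"| shift",d.round(1),"turn",round(t,3))
E
python3 - <<'E'
from h import *
im=cv2.imread("pics/top0.png");hsv=cv2.cvtColor(im,cv2.COLOR_BGR2HSV)
x0,y0=196,225;s=hsv[y0:270,x0:242]
m=cv2.inRange(s,(0,0,110),(180,70,255))
n,l,st,ce=cv2.connectedComponentsWithStats(m);i=1+np.argmax(st[1:,4])
pts=(np.argwhere(l==i)[:,::-1]+[x0,y0]).astype(np.float32)
e=cv2.fitEllipse(cv2.convexHull(pts));print(e);c=at("top",*e[0],56);print("dial",c)
# bar angle: fit model rendering: the bar top face (z=99) vs brightness along edges -> use Lab redness/bright top
V=im[:,:,2].astype(np.float32);g=cv2.cvtColor(im,cv2.COLOR_BGR2GRAY).astype(np.float32)
best=[]
sv=cv2.cvtColor(cv2.imread("pics/side0.png"),cv2.COLOR_BGR2HSV)
def mask(cam,th,c):
    u=np.array([np.cos(th),np.sin(th)]);v=np.array([-u[1],u[0]]);P=[]
    for z in(69,99):
        for a in(-21,21):
            for b in(-7,7):P.append([*(c[:2]+a*u+b*v),z])
    q=proj(cam,np.array(P));k=np.arange(0,2*np.pi,.2)
    d=proj(cam,np.c_[c[0]+22*np.cos(k),c[1]+22*np.sin(k),0*k+69]); d2=proj(cam,np.c_[c[0]+22*np.cos(k),c[1]+22*np.sin(k),0*k+57])
    M=np.zeros((480*4,640*4),np.uint8)
    for h in(q,np.r_[d,d2]):cv2.fillConvexPoly(M,np.round(cv2.convexHull(((h+.5)*4).astype(np.float32))).astype(int),1)
    return cv2.resize(M.astype(np.float32),(640,480),interpolation=cv2.INTER_AREA)
R={}
for cam,h,b in(("top",hsv,(196,225,242,270)),("side",sv,(285,130,325,172))):
    r=((h[...,0]<9)|(h[...,0]>172))&(h[...,1]>140)&(h[...,2]>60);k=np.zeros_like(r);k[b[1]:b[3],b[0]:b[2]]=1
    n,l,st,ce=cv2.connectedComponentsWithStats((r&k).astype(np.uint8));R[cam]=(l==1+np.argmax(st[1:,4])).astype(np.float32)
for th in range(150,250,4):
  for dx in(-4,-2,0,2,4):
    for dy in(-4,-2,0,2,4):
      cc=c+[dx,dy,0];best.append(([abs(mask(m,np.radians(th),cc)-R[m]).sum().round(1) for m in R],th,cc[:2]))
best.sort(key=lambda t:sum(t[0]))
for t in best[:6]:print(t)
goal(540,268,231,np.radians(194.4))
E
```

```text
((218.26229858398438, 246.3677978515625), (41.14280700683594, 42.4453239440918), 34.14385986328125)
dial [539.6 273.   56. ]Traceback (most recent call last):
  File "<stdin>", line 29, in <module>
  File "<stdin>", line 18, in mask
  File "h.py", line 10, in proj
    m=camera_model(cam);T=np.linalg.inv(np.array(m["cam_to_world"]))
ValueError: time passes only in moves, steps and waits
```

```bash
sed -i 's/^def ray/import functools\ncamera_model=functools.lru_cache(camera_model)\ndef ray/' h.py
python3 - <<'E'
from h import *
c=np.array([539.6,273.,56]);best=[]
im=cv2.imread("pics/top0.png");hsv=cv2.cvtColor(im,cv2.COLOR_BGR2HSV)
sv=cv2.cvtColor(cv2.imread("pics/side0.png"),cv2.COLOR_BGR2HSV)
def mask(cam,th,c):
    u=np.array([np.cos(th),np.sin(th)]);v=np.array([-u[1],u[0]])
    q=proj(cam,np.array([[*(c[:2]+a*u+b*v),z] for z in(69,99) for a in(-21,21) for b in(-7,7)]));k=np.arange(0,6.28,.2)
    d=proj(cam,np.array([[c[0]+22*np.cos(t),c[1]+22*np.sin(t),z] for t in k for z in(57,69)]))
    M=np.zeros((1920,2560),np.uint8)
    for h in(q,d):cv2.fillConvexPoly(M,np.round(cv2.convexHull(((h+.5)*4).astype(np.float32))).astype(int),1)
    return cv2.resize(M.astype(np.float32),(640,480),interpolation=cv2.INTER_AREA)
R={}
for cam,h,b in(("top",hsv,(196,225,242,270)),("side",sv,(285,130,325,172))):
    r=((h[...,0]<9)|(h[...,0]>172))&(h[...,1]>140)&(h[...,2]>60);k=np.zeros_like(r);k[b[1]:b[3],b[0]:b[2]]=1
    n,l,st,ce=cv2.connectedComponentsWithStats((r&k).astype(np.uint8));R[cam]=(l==1+np.argmax(st[1:,4])).astype(np.float32)
for th in range(170,240,5):
  for dx in(-3,0,3):
    for dy in(-6,-3,0,3):
      cc=c+[dx,dy,0];best.append(([abs(mask(m,np.radians(th),cc)-R[m]).sum().round(1) for m in R],th,cc[:2]))
best.sort(key=lambda t:sum(t[0]))
for t in best[:6]:print(t)
goal(540,271,231,np.radians(194.4))
E
```

```text
([np.float32(49.6), np.float32(108.1)], 190, array([539.6, 273. ]))
([np.float32(48.6), np.float32(109.2)], 195, array([539.6, 273. ]))
([np.float32(51.9), np.float32(107.0)], 185, array([539.6, 273. ]))
([np.float32(65.4), np.float32(93.5)], 185, array([539.6, 276. ]))
([np.float32(56.6), np.float32(102.5)], 210, array([539.6, 273. ]))
([np.float32(50.9), np.float32(108.4)], 200, array([539.6, 273. ]))
t 0.6 pos [ 216.  -586.5  231.3] yaw 0.353 q [-1.33  0.22  1.61  0.    1.31 -0.11] | shift [ 6.003e+02 -6.928e+02  3.000e-01] turn 0.101
```

```bash
R='[0.03,-0.0346,0,0]'; python3 -m crank '[[0.03,-0.0346,0,0],[0.03,-0.0346,0,0],[0.03,-0.0346,0,0],[0.03,-0.0346,0,0],[0.03,-0.0346,0,0],[0.03,-0.0346,0,0],[0.03,-0.0346,0,0],[0.03,-0.0346,0,0],[0.03,-0.0346,0,0],[0.03,-0.0346,0,0]]' 1
python3 -m crank '[[0.03,-0.0346,0,0],[0.03,-0.0346,0,0],[0.03,-0.0346,0,0],[0.03,-0.0346,0,0],[0.03,-0.0346,0,0],[0.03,-0.0346,0,0],[0.03,-0.0346,0,0],[0.03,-0.0346,0,0],[0.03,-0.0346,0,0.11],[0.0,0,0,0]]'
python3 -c "
from h import *
goal(539.6,272.5,73,np.radians(193))"
```

```text
clock: 1.6
position: [378.4, -156.5, 231.8]
tool_rot: [0.0, 0.985, 0.175, 0.001]
ft_force: [0.8, 0.3, -0.1]
finger_gap: 85.5
gripper_force: 0.0
clock: 2.6
position: [524.9, 232.0, 231.3]
tool_rot: [-0.001, 0.992, 0.123, 0.001]
ft_force: [-0.2, 0.1, 0.3]
finger_gap: 85.5
gripper_force: 0.0
t 2.6 pos [524.9 232.  231.3] yaw 0.246 q [0.29 0.11 1.74 0.   1.29 1.62] | shift [ 23.9 -35.3 158.4] turn 0.019
```

```bash
python3 -m crank '[[0.024,-0.0353,0,0.02],[0,0,0.04,0],[0,0,0.04,0],[0,0,0.04,0],[0,0,0.02,0],[0,0,0.018,0],[0,0,0,0]]'
python3 -m crank '[[0,0,0,0],[0,0,0,0],[0,0,0,0],[0,0,0,0],[0,0,0,0],[0,0,0,0]]' 0
python3 -c "
from h import *
goal(539.6,272.5,73,np.radians(193));o=get_obs();print(o['finger_gap'],o['ft_force'],o['wrist_torque']);snap('side','k1')"
```

```text
clock: 3.3
position: [535.6, 265.6, 69.9]
tool_rot: [0.001, 0.994, 0.111, -0.004]
ft_force: [-0.8, -0.4, -0.5]
finger_gap: 84.9
gripper_force: 0.0
clock: 3.9
position: [538.0, 273.6, 75.4]
tool_rot: [-0.006, 0.994, 0.11, 0.001]
ft_force: [-5.7, 15.6, 3.6]
finger_gap: 12.7
gripper_force: 59.6
t 3.9 pos [538.  273.6  75.4] yaw 0.22 q [0.35 0.34 1.77 0.01 1.02 1.69] | shift [1.3 1.4 2.4] turn -0.007
12.74311067562403 [-5.66030101 15.63607409  3.62940257] [2.25729309 0.75570112 0.05138523]
```

View pics/k1.png

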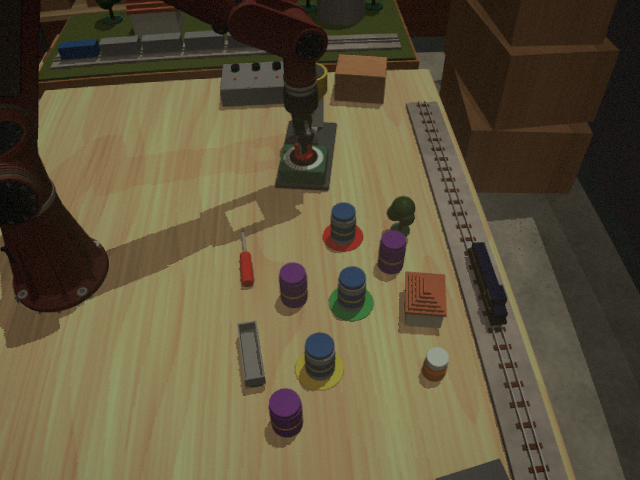

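Gap is 12.7 mm, so the bar is gripped. I'll relieve the side load, then turn counter-clockwise.

```bash
python3 -m crank '[[0,-0.006,0,0],[0,0,0,-0.12],[0,0,0,-0.12],[0,0,0,-0.12],[0,0,0,-0.12],[0,0,0,-0.12],[0,0,0,-0.12],[0,0,0,-0.12],[0,0,0,-0.12],[0,0,0,0]]'
python3 -c "
from h import *
goal(539.6,272.5,73,np.radians(259));o=get_obs();print(o['finger_gap'],o['ft_force'],o['wrist_torque'])"
```

```text
clock: 4.95
position: [538.8, 273.1, 75.4]
tool_rot: [0.001, 0.83, 0.558, 0.001]
ft_force: [-0.2, -2.7, 5.7]
finger_gap: 13.1
gripper_force: 60.3
t 4.95 pos [538.8 273.1  75.4] yaw 1.184 q [ 0.35  0.35  1.77 -0.    1.02  0.74] | shift [-0.2  0.9  2.4] turn -0.195
13.098028372985356 [-0.21133974 -2.70129864  5.67841653] [-0.37984722  0.05954292  0.03915235]
```

```bash
python3 -m crank '[[0,0,0,-0.09],[0,0,0,-0.08],[0,0,0,-0.06],[0,0,0,0]]'
python3 -c "
from h import *
goal(539.6,272.5,73,np.radians(259));o=get_obs();print(o['wrist_torque'])"
python3 -m crank '[[0,0,0,-0.05],[0,0,0,-0.05],[0,0,0,0]]'
python3 -c "
from h import *
goal(539.6,272.5,73,np.radians(259));o=get_obs();print(o['wrist_torque'])"
```

```text
clock: 5.35
position: [539.1, 273.0, 75.3]
tool_rot: [0.001, 0.761, 0.649, 0.001]
ft_force: [-0.2, -2.6, 5.0]
finger_gap: 12.8
gripper_force: 60.2
t 5.35 pos [539.1 273.   75.3] yaw 1.411 q [ 0.35  0.35  1.77 -0.    1.02  0.51] | shift [-0.4  0.6  2.3] turn 0.032
[-0.37162725 -0.06925606 -0.08461165]
clock: 5.65
position: [539.0, 273.1, 75.5]
tool_rot: [0.0, 0.731, 0.682, 0.002]
ft_force: [-0.4, -3.3, 6.3]
finger_gap: 12.9
gripper_force: 92.2
t 5.65 pos [539.  273.1  75.5] yaw 1.501 q [0.35 0.35 1.77 0.   1.02 0.42] | shift [-0.5  0.6  2.5] turn 0.122
[-0.51273802 -0.02738572 -2.44789499]
```

Wrist torque reached 2.4 N m at the expected angle, so the knob is at its stop. I'll release and rise.

```bash
python3 -m crank '[[0,0,0,0],[0,0,0,0],[0,0,0,0],[0,0,0,0],[0,0,-0.03,0],[0,0,-0.035,0],[0,0,-0.035,0],[0,0,0,0]]' 1
python3 -c "
from h import *
goal(613.7,57.5,175,np.pi/2)"
```

```text
clock: 6.45
position: [541.2, 275.0, 180.0]
tool_rot: [0.002, 0.727, 0.687, 0.006]
ft_force: [1.1, 0.1, 0.7]
finger_gap: 85.2
gripper_force: 0.0
t 6.45 pos [541.2 275.  180. ] yaw 1.513 q [ 0.35  0.22  1.71 -0.    1.2   0.41] | shift [-213.    84.8    5. ] turn -0.057
```

```bash
python3 -m crank '[[-0.0426,0.017,0,0],[-0.0426,0.017,0,0],[-0.0426,0.017,0,0],[-0.0426,0.017,0,0],[-0.0426,0.017,0,0],[0,0,0,-0.057],[0,0,0,0],[0,0,0,0]]'
python3 - <<'E'
from h import *
goal(613.7,57.5,36,np.pi/2)
im=snap('top','t1');s=get_image('side')
a=cv2.resize(im[205:290,180:265],(380,380),interpolation=cv2.INTER_CUBIC)
b=cv2.resize(s[125:265,265:405],(380,380),interpolation=cv2.INTER_CUBIC)
cv2.imwrite('pics/t1z.png',np.hstack([a,b])[...,::-1])
E
```

```text
clock: 7.25
position: [609.0, 56.0, 172.4]
tool_rot: [-0.001, 0.708, 0.706, -0.0]
ft_force: [-0.0, -0.2, -0.2]
finger_gap: 85.2
gripper_force: 0.0
t 7.25 pos [609.   56.  172.4] yaw 1.569 q [-0.02  0.24  1.7   0.    1.2  -0.02] | shift [  1.4   4.9 136.3] turn -0.002
```

View pics/t1z.png

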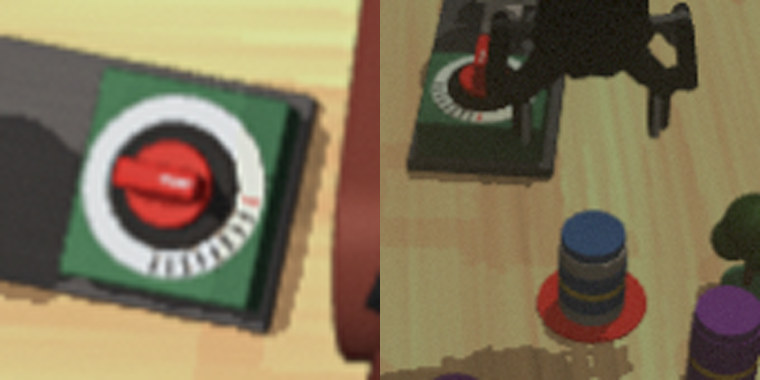

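The bar's white mark now points at the red mark at about (250,200) in the crop. I'll check the angle by model fit before going on.

```bash
python3 - <<'E'
from h import *
im=cv2.imread("pics/t1.png");hsv=cv2.cvtColor(im,cv2.COLOR_BGR2HSV)
# angle of bar top from bar's bright/dark transitions: fit using red mask
def mask(th,c):
    u=np.array([np.cos(th),np.sin(th)]);v=np.array([-u[1],u[0]])
    q=proj("top",np.array([[*(c[:2]+a*u+b*v),z] for z in(69,99) for a in(-21,21) for b in(-7,7)]));k=np.arange(0,6.28,.2)
    d=proj("top",np.array([[c[0]+22*np.cos(t),c[1]+22*np.sin(t),z] for t in k for z in(57,69)]))
    M=np.zeros((1920,2560),np.uint8)
    for h in(q,d):cv2.fillConvexPoly(M,np.round(cv2.convexHull(((h+.5)*4).astype(np.float32))).astype(int),1)
    return cv2.resize(M.astype(np.float32),(640,480),interpolation=cv2.INTER_AREA)
r=((hsv[...,0]<9)|(hsv[...,0]>172))&(hsv[...,1]>140)&(hsv[...,2]>60);k=np.zeros_like(r);k[225:270,196:233]=1
n,l,st,ce=cv2.connectedComponentsWithStats((r&k).astype(np.uint8));R=(l==1+np.argmax(st[1:,4])).astype(np.float32)
for th in range(235,286,5):print(th,min((float(abs(mask(np.radians(th),np.array([539.6+a,273.+b]))-R).sum()),a,b) for a in(-2,0,2) for b in(-2,0,2)))
# dispenser axis: green box orientation
g=cv2.inRange(hsv[218:275,190:255],(50,80,25),(90,255,200));p=cv2.convexHull((np.argwhere(g)[:,::-1]+[190,218]).astype(np.float32))
bx=cv2.boxPoints(cv2.minAreaRect(p));W=np.array([at("top",*q,55) for q in bx]);print(W[:,:2]);
for i in range(4):
    d=W[(i+1)%4]-W[i];print(np.hypot(*d[:2]).round(),np.degrees(np.arctan2(d[1],d[0])).round(1))
E
```

```text
235 (61.4375, 2, 2)
240 (58.875, 0, 0)
245 (54.875, 0, 0)
250 (52.1875, 0, 0)
255 (47.875, 0, 0)
260 (46.25, 2, 2)
265 (46.0, 2, 2)
270 (47.75, 2, 2)
275 (49.3125, 2, 2)
280 (51.6875, 2, 2)
285 (53.1875, 2, 2)
[[494.  328.9]
 [601.1 314.2]
 [583.5 210.1]
 [477.2 225.9]]
108.0 -7.8
106.0 -99.6
107.0 171.5
104.0 80.7
```

The knob bar fits at about 262°, against about 260° for zero, so it is at its stop. Next is the red-pad tin.

```bash
python3 -m crank '[[0.0014,0.005,0,0],[0,0,0.04,0],[0,0,0.04,0],[0,0,0.03,0],[0,0,0.02,0],[0,0,0.006,0],[0,0,0,0],[0,0,0,0]]'
python3 -c "
from h import *
goal(613.7,57.5,36,np.pi/2)"
python3 -m crank '[[0,0,0,0],[0,0,0,0],[0,0,0,0],[0,0,0,0],[0,0,0,0],[0,0,0,0]]' 0
python3 -c "
from h import *
goal(613.7,57.5,36,np.pi/2)"
```

```text
clock: 8.15
position: [616.1, 57.4, 38.7]
tool_rot: [0.001, 0.707, 0.707, 0.001]
ft_force: [-0.9, -0.4, 0.1]
finger_gap: 85.3
gripper_force: 0.0
t 8.15 pos [616.1  57.4  38.7] yaw 1.57 q [-0.02  0.43  1.74 -0.    0.97 -0.02] | shift [ 0.1 -2.4  2.7] turn -0.0
clock: 8.75
position: [615.0, 57.1, 39.1]
tool_rot: [0.0, 0.707, 0.707, 0.0]
ft_force: [-3.6, 0.3, 6.4]
finger_gap: 52.1
gripper_force: 64.0
t 8.75 pos [615.   57.1  39.1] yaw 1.57 q [-0.02  0.42  1.74  0.    0.97 -0.02] | shift [ 0.4 -1.3  3.1] turn -0.001
```

```bash
python3 -m crank '[[0,0,-0.01,0],[0,0,-0.02,0],[0,0,-0.03,0],[0,0,-0.03,0],[0,0,0,0],[0,0,0,0],[0,0,0,0]]'
python3 -c "
from h import *
goal(613.7,57.5,36);o=get_obs();print(o['ft_force'],o['wrist_torque'],o['joint_efforts'])"
python3 -m crank '[[0,0,0,0],[0,0,0,0]]'
```

```text
clock: 9.45
position: [612.4, 57.1, 124.4]
tool_rot: [-0.002, 0.707, 0.707, -0.002]
ft_force: [-0.1, 0.7, -6.3]
finger_gap: 52.5
gripper_force: 64.6
t 9.45 pos [612.4  57.1 124.4] yaw 1.57 q [-0.02  0.31  1.71  0.    1.12 -0.02] | shift [ 0.4  1.8 88.4] turn 0
[-0.09222166  0.72222838 -6.29891322] [0.01606552 0.00563798 0.0002654 ] [-3.05210100e-02 -4.56360483e+01 -3.16388619e+01  7.95334257e-03
 -8.08899128e-02  2.54641045e-04]
clock: 9.65
position: [613.3, 57.1, 125.1]
tool_rot: [-0.001, 0.707, 0.707, -0.001]
ft_force: [-0.6, 0.3, -5.6]
finger_gap: 52.5
gripper_force: 64.6
```

```bash
python3 -m crank '[[0,0,0.03,0],[0,0,0.03,0],[0,0,0.015,0],[0,0,0.007,0],[0,0,0.004,0],[0,0,0.002,0],[0,0,0,0],[0,0,0,0]]'
python3 -c "
from h import *
goal(613.7,57.5,36)"
```

```text
clock: 10.45
position: [615.9, 57.0, 40.7]
tool_rot: [0.001, 0.707, 0.707, 0.001]
ft_force: [0.5, -0.3, -6.1]
finger_gap: 52.0
gripper_force: 64.4
t 10.45 pos [615.9  57.   40.7] yaw 1.57 q [-0.02  0.42  1.74  0.    0.97 -0.02] | shift [ 0.5 -2.2  4.7] turn 0
```

Not touching yet, since −6 N is still hanging. I'll lower the last couple of millimetres.

```bash
python3 -m crank '[[0,0,0.001,0],[0,0,0.001,0],[0,0,0,0],[0,0,0,0]]'
python3 -m crank '[[0,0,0,0],[0,0,0,0],[0,0,0,0],[0,0,0,0],[0,0,0,0]]' 1
python3 -m crank '[[0,0,-0.03,0],[0,0,-0.04,0],[0,0,-0.04,0],[0,0,-0.01,0],[0,0,0,0]]'
python3 -c "
from h import *
goal(542,-263.7,150,np.pi/2)"
```

```text
clock: 10.85
position: [615.7, 57.1, 39.1]
tool_rot: [0.001, 0.707, 0.707, 0.001]
ft_force: [-2.3, -0.5, 5.4]
finger_gap: 52.7
gripper_force: 65.2
clock: 11.35
position: [614.7, 57.1, 37.2]
tool_rot: [0.0, 0.707, 0.707, 0.0]
ft_force: [-0.5, 0.6, -0.9]
finger_gap: 85.5
gripper_force: 0.0
clock: 11.85
position: [616.8, 57.0, 160.4]
tool_rot: [0.002, 0.707, 0.707, 0.002]
ft_force: [-0.0, 0.2, -0.4]
finger_gap: 85.4
gripper_force: 0.0
t 11.85 pos [616.8  57.  160.4] yaw 1.57 q [-0.02  0.27  1.69  0.    1.18 -0.02] | shift [-320.8  -74.6   10. ] turn -0.001
```

```bash
python3 -m crank '[[-0.04,-0.0093,0,0],[-0.04,-0.0093,0,0],[-0.04,-0.0093,0,0],[-0.04,-0.0093,0,0],[-0.04,-0.0093,0,0],[-0.04,-0.0093,0,0],[-0.04,-0.0093,0,0],[-0.04,-0.0093,0,0],[0,0,0,0],[0,0,0,0]]'
python3 - <<'E'
from h import *
goal(542,-263.7,36,np.pi/2)
s=snap('side','s2');t=get_image('top')
a=cv2.resize(s[190:400,230:430],(400,420));b=cv2.resize(t[195:290,290:385],(400,420),interpolation=cv2.INTER_CUBIC)
cv2.imwrite('pics/s2z.png',np.hstack([a,b])[...,::-1])
h=cv2.cvtColor(t,cv2.COLOR_RGB2HSV)
m=cv2.inRange(h[195:245,290:340],(100,120,60),(118,255,255));n,l,st,ce=cv2.connectedComponentsWithStats(m);i=1+np.argmax(st[1:,4]);print(st[i],at("top",*(ce[i]+[290,195]),83))
E
```

```text
clock: 12.85
position: [538.3, -262.9, 154.7]
tool_rot: [-0.002, 0.708, 0.706, -0.0]
ft_force: [0.8, -0.0, 0.1]
finger_gap: 85.3
gripper_force: 0.0
t 12.85 pos [ 538.3 -262.9  154.7] yaw 1.567 q [-0.57  0.24  1.74  0.    1.17 -0.57] | shift [ -1.1   4.1 118.7] turn -0.003
[ 13  10  21  21 345] [615.3  57.1  83. ]
```

View pics/s2z.png

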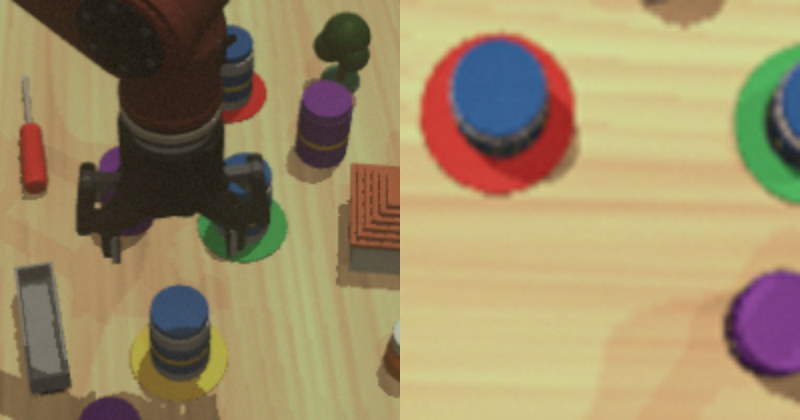

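The red-pad tin stands upright on its pad, and the gripper is above the yellow-pad tin. I'll descend and heft it.

```bash
python3 -m crank '[[-0.001,0.0015,0,0],[0,0,0.04,0],[0,0,0.04,0],[0,0,0.025,0],[0,0,0.01,0],[0,0,0.003,0],[0,0,0,0],[0,0,0,0]]'
python3 -c "
from h import *
goal(542,-263.7,38,np.pi/2)"
python3 -m crank '[[0,0,0,0],[0,0,0,0],[0,0,0,0],[0,0,0,0],[0,0,0,0],[0,0,0,0]]' 0
```

```text
clock: 13.75
position: [543.1, -264.6, 41.3]
tool_rot: [0.002, 0.707, 0.707, 0.0]
ft_force: [-0.3, 0.6, 0.1]
finger_gap: 85.6
gripper_force: 0.0
t 13.75 pos [ 543.1 -264.6   41.3] yaw 1.57 q [-0.57  0.4   1.78 -0.    0.96 -0.57] | shift [ 0.9 -1.2  3.3] turn -0.0
clock: 14.35
position: [542.7, -264.7, 40.9]
tool_rot: [0.001, 0.707, 0.707, 0.0]
ft_force: [0.3, 0.5, 5.9]
finger_gap: 52.7
gripper_force: 64.1
```

```bash
python3 -m crank '[[0,0,-0.01,0],[0,0,-0.02,0],[0,0,-0.03,0],[0,0,-0.03,0],[0,0,0,0],[0,0,0,0],[0,0,0,0]]'
python3 -m crank '[[0,0,0,0],[0,0,0,0]]'
python3 -m crank '[[0,0,0.03,0],[0,0,0.03,0],[0,0,0.015,0],[0,0,0.007,0],[0,0,0.004,0],[0,0,0.002,0],[0,0,0.001,0],[0,0,0,0],[0,0,0,0],[0,0,0,0]]'
```

```text
clock: 15.05
position: [539.6, -262.7, 126.6]
tool_rot: [-0.002, 0.707, 0.707, -0.001]
ft_force: [-1.0, 0.5, -3.8]
finger_gap: 52.5
gripper_force: 63.5
clock: 15.25
position: [540.3, -263.1, 127.2]
tool_rot: [-0.002, 0.707, 0.707, -0.0]
ft_force: [0.8, 0.6, -2.8]
finger_gap: 52.5
gripper_force: 63.5
clock: 16.25
position: [541.9, -264.1, 41.0]
tool_rot: [0.001, 0.707, 0.707, 0.0]
ft_force: [-0.1, 0.1, -1.0]
finger_gap: 52.6
gripper_force: 63.5
```

```bash
python3 -m crank '[[0,0,0.001,0],[0,0,0,0],[0,0,0,0]]'
python3 -m crank '[[0,0,0,0],[0,0,0,0],[0,0,0,0],[0,0,0,0],[0,0,0,0]]' 1
python3 -m crank '[[0,0,-0.03,0],[0,0,-0.04,0],[0,0,-0.04,0],[0,0,-0.01,0],[0.0363,0.018,0,0],[0.0363,0.018,0,0],[0.0363,0.018,0,0],[0.0363,0.018,0,0],[0,0,0,0],[0,0,0,0]]'
python3 -m crank '[[0,0,0,0],[0,0,0,0]]'
python3 -c "
from h import *
goal(614,-119.5,38,np.pi/2)
t=snap('top','t3');h=cv2.cvtColor(t,cv2.COLOR_RGB2HSV)
m=cv2.inRange(h[230:278,425:472],(100,120,60),(118,255,255));n,l,st,ce=cv2.connectedComponentsWithStats(m);i=1+np.argmax(st[1:,4]);print(st[i],at('top',*(ce[i]+[425,230]),83))"
```

```text
clock: 16.55
position: [541.9, -264.1, 40.9]
tool_rot: [0.0, 0.707, 0.707, 0.0]
ft_force: [-3.4, 1.4, 5.8]
finger_gap: 52.2
gripper_force: 64.4
clock: 17.05
position: [541.5, -263.9, 39.2]
tool_rot: [-0.0, 0.707, 0.707, 0.0]
ft_force: [0.8, -0.5, -0.4]
finger_gap: 85.5
gripper_force: 0.0
clock: 18.05
position: [613.4, -117.7, 158.4]
tool_rot: [-0.001, 0.707, 0.708, -0.001]
ft_force: [-0.6, -0.7, -0.3]
finger_gap: 85.2
gripper_force: 0.0
clock: 18.25
position: [613.0, -119.9, 158.9]
tool_rot: [-0.0, 0.708, 0.706, -0.0]
ft_force: [0.2, -0.6, -0.1]
finger_gap: 85.4
gripper_force: 0.0
t 18.25 pos [ 613.  -119.9  158.9] yaw 1.568 q [-0.31  0.28  1.67 -0.    1.18 -0.3 ] | shift [  0.4   1.1 120.9] turn -0.003
[33 15  7 16 62] [ 539.  -279.9   83. ]
```

```bash
python3 -m crank '[[0,0.001,0,0],[0,0,0.04,0],[0,0,0.04,0],[0,0,0.025,0],[0,0,0.01,0],[0,0,0.005,0],[0,0,0,0],[0,0,0,0]]'
python3 -m crank '[[0,0,0,0],[0,0,0,0],[0,0,0,0],[0,0,0,0],[0,0,0,0],[0,0,0,0]]' 0
python3 -m crank '[[0,0,-0.01,0],[0,0,-0.02,0],[0,0,-0.03,0],[0,0,-0.03,0],[0,0,0,0],[0,0,0,0],[0,0,0,0]]'
python3 -m crank '[[0,0,0,0],[0,0,0,0]]'
```

```text
clock: 19.1
position: [616.3, -119.3, 41.3]
tool_rot: [0.002, 0.708, 0.707, 0.001]
ft_force: [-0.0, 0.3, 0.1]
finger_gap: 85.3
gripper_force: 0.0
clock: 19.7
position: [615.6, -119.1, 40.9]
tool_rot: [0.001, 0.707, 0.707, 0.0]
ft_force: [-1.3, 0.6, 6.0]
finger_gap: 52.3
gripper_force: 64.1
clock: 20.4
position: [612.7, -118.1, 126.6]
tool_rot: [-0.002, 0.707, 0.707, -0.001]
ft_force: [0.2, 0.7, -3.0]
finger_gap: 52.2
gripper_force: 63.5
clock: 20.6
position: [613.3, -118.4, 127.1]
tool_rot: [-0.002, 0.707, 0.707, -0.001]
ft_force: [-0.0, 0.1, -2.5]
finger_gap: 52.5
gripper_force: 63.5
```

Green is about 2.7 N, yellow 3.2 N and red 6 N, so red is the heaviest. I'll set green back and return to red.

```bash
python3 -m crank '[[0,0,0.03,0],[0,0,0.03,0],[0,0,0.015,0],[0,0,0.007,0],[0,0,0.004,0],[0,0,0.002,0],[0,0,0.002,0],[0,0,0,0],[0,0,0,0],[0,0,0,0]]'
python3 -m crank '[[0,0,0,0],[0,0,0,0],[0,0,0,0],[0,0,0,0],[0,0,0,0]]' 1
python3 -m crank '[[0,0,-0.03,0],[0,0,-0.04,0],[0,0,-0.04,0],[0,0,-0.01,0],[0.0353,0,0,0],[0.0353,0,0,0],[0.0353,0,0,0],[0.0353,0,0,0],[0.0353,0,0,0],[0,0,0,0]]'
python3 -m crank '[[0,0,0,0],[0,0,0,0],[0,0,0,0]]'
python3 - <<'E'
from h import *
goal(614.5,57.1,38,np.pi/2)
t=snap('top','t4');s=get_image('side');h=cv2.cvtColor(t,cv2.COLOR_RGB2HSV)
for b in((365,200,412,245),(425,230,472,278)):
    m=cv2.inRange(h[b[1]:b[3],b[0]:b[2]],(100,120,60),(118,255,255));n,l,st,ce=cv2.connectedComponentsWithStats(m);i=1+np.argmax(st[1:,4]);print(st[i],at('top',*(ce[i]+b[:2]),83))
cv2.imwrite('pics/s4z.png',np.hstack([cv2.resize(s[190:400,230:430],(400,420)),cv2.resize(t[190:290,350:475],(400,420))])[...,::-1])
E
```

```text
clock: 21.6
position: [616.0, -119.2, 41.0]
tool_rot: [0.001, 0.707, 0.707, 0.001]
ft_force: [-0.9, -1.0, 3.3]
finger_gap: 52.3
gripper_force: 63.4
clock: 22.1
position: [614.5, -118.7, 39.1]
tool_rot: [-0.0, 0.707, 0.707, -0.0]
ft_force: [-0.2, -0.4, -0.2]
finger_gap: 85.5
gripper_force: 0.0
clock: 23.1
position: [613.8, 61.9, 158.2]
tool_rot: [-0.001, 0.706, 0.708, 0.0]
ft_force: [-0.5, 0.1, 0.8]
finger_gap: 85.8
gripper_force: 0.0
clock: 23.4
position: [614.8, 56.5, 159.0]
tool_rot: [-0.0, 0.708, 0.706, -0.0]
ft_force: [-0.0, 0.0, 0.9]
finger_gap: 85.1
gripper_force: 0.0
t 23.4 pos [614.8  56.5 159. ] yaw 1.568 q [-0.02  0.27  1.69 -0.    1.18 -0.02] | shift [  0.6  -0.2 121. ] turn -0.003
[ 16   7  21  21 350] [ 615.6 -119.3   83. ]
[ 19  11  21  21 346] [ 542.2 -263.1   83. ]
```

View pics/s4z.png

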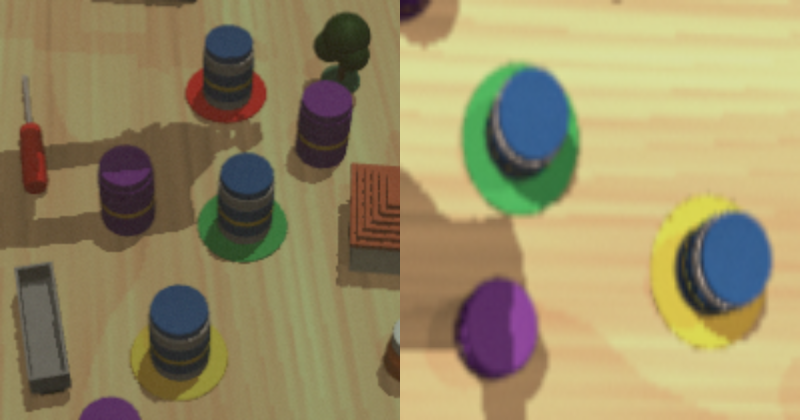

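Both lighter tins stand upright within 2 mm of where they started. Now the final lift of the red-pad tin.

```bash
python3 -m crank '[[0.0005,0,0,0],[0,0,0.04,0],[0,0,0.04,0],[0,0,0.025,0],[0,0,0.01,0],[0,0,0.005,0],[0,0,0,0],[0,0,0,0]]'
python3 -m crank '[[0,0,0,0],[0,0,0,0],[0,0,0,0],[0,0,0,0],[0,0,0,0],[0,0,0,0]]' 0
python3 -m crank '[[0,0,-0.01,0],[0,0,-0.02,0],[0,0,-0.03,0],[0,0,-0.03,0],[0,0,-0.03,0],[0,0,-0.03,0],[0,0,-0.03,0],[0,0,-0.015,0],[0,0,-0.005,0],[0,0,0,0]]'
python3 -m crank '[[0,0,0,0],[0,0,0,0],[0,0,0,0],[0,0,0,0],[0,0,0,0],[0,0,0,0],[0,0,0,0],[0,0,0,0],[0,0,0,0],[0,0,0,0]]'
python3 -c "
from h import *
cv2.imwrite('pics/s5.png',get_image('side')[...,::-1])"
```

```text
clock: 24.3
position: [616.6, 58.2, 41.2]
tool_rot: [0.001, 0.707, 0.707, 0.001]
ft_force: [1.0, -0.1, 0.5]
finger_gap: 85.2
gripper_force: 0.0
clock: 24.9
position: [616.3, 58.3, 41.0]
tool_rot: [0.001, 0.707, 0.707, 0.001]
ft_force: [0.3, 0.2, 5.0]
finger_gap: 52.4
gripper_force: 64.4
clock: 25.9
position: [614.1, 58.3, 238.2]
tool_rot: [-0.001, 0.707, 0.707, -0.001]
ft_force: [0.2, 0.1, -6.1]
finger_gap: 52.9
gripper_force: 64.4
clock: 26.9
position: [614.8, 58.3, 239.4]
tool_rot: [0.0, 0.707, 0.707, 0.0]
ft_force: [0.1, 0.6, -5.3]
finger_gap: 52.8
gripper_force: 64.4
```

View pics/s5.png

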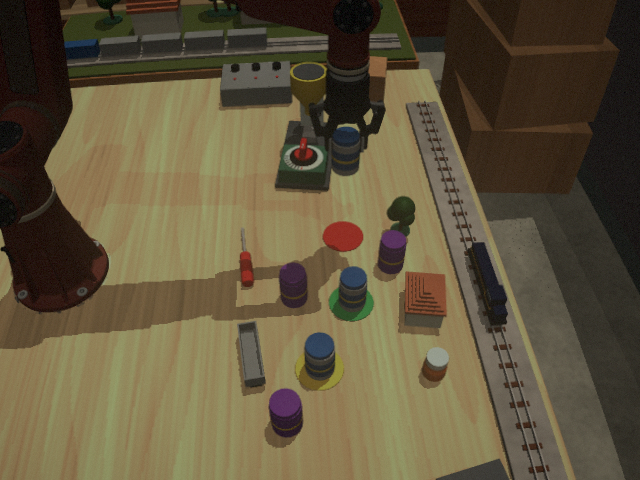

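The red-pad tin is held upright at (345,150), with its underside about 200 mm up. The other two tins stand on their pads, the bystanders are untouched and the knob is at zero.

```bash
python3 -c "
from plant import *
print(hand_in())"
```

```text
the job is handed in; nothing more can be done
None
```

The job is handed in: the knob is back at its zero stop, and all three tins were hefted in order (red pad about 6 N, yellow 3.2 N, green 2.7 N). The two lighter tins stand upright on their pads, and the red-pad tin is held upright about 200 mm above the bench.

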